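Index the sample carousel and hang the last basket

TASK

Turn the sample carousel by the knob on its top until its one empty hook has clicked home over the pointed tongue of its base, and let go of the knob. Then hang the loose basket by its wire handle on that hook, so that it hangs free and upright there with the hook still over the tongue. Do not tip the basket over, and leave the spray bottle, the lens and the metal sample holder where they stand.

Things in the scene. Friction and masses are not known exactly. Their poses are not given: they have to be found in the camera images.
- stand: fixed grey base disc, 210 mm across, 12 mm thick. Origin on the carousel's vertical axis, on the table; -x points along its pointed tongue (22 mm wide, 10 mm high, tip 196 mm from the axis), the loading position. A block at +x, 42 mm high, holds a sprung roller: a detent grips with 0.3 N m and needs 0.2 N m to enter.
- turret: 40 mm mast, five hooks 72 degrees apart. Origin on the axis at table height; -x points along the empty hook. The others carry baskets like the loose one, not removable, up to 206 mm high. It turns endlessly either way, a detent every 72 degrees, one over the tongue: within 6 degrees it snaps in, elsewhere stays put or is pushed off. It starts between clicks, empty hook 160 to 180 degrees away.
- knob (a point): black bar knob on top of the mast, 56 mm long, 14 mm thick, 36 mm high, top 272 mm over the table, on a flange 56 mm across whose top is at 236 mm. The point is the middle of the bar, on the axis, 254 mm over the table; the bar lies along the turret's x axis (the line of the empty hook).
- empty_hook (a point): level steel arm, 8 mm thick, centre line 165 mm over the table, dipping 6 mm in a shallow saddle 118 to 134 mm from the axis, then rising to its end 150 mm from the axis, top 179 mm over the table. The point is the middle of the saddle, 126 mm from the axis, 163 mm over the table, on top of the bar; -x points outwards along the hook.
- mark (a point): point on top of the stand's tongue, 126 mm from the axis, 10 mm over the table: straight below the empty hook's saddle when it is at the loading position.
- basket: loose open steel box 50 (x) by 60 (y) by 45 mm high, walls 3 mm, 0.11 to 0.22 kg. Origin under its centre, z up. Its 6 mm wire handle stands in the plane x=0: legs at y = -28.5 and 28.5 mm up to 100 mm, top wire rising to 108 mm in the middle, a black tab on it. The hook passes along x through the 52 mm open between rim and handle.
- handle (a point): middle of the top wire of the loose basket's handle (wire centre line), 108 mm above its underside; when hung it rests about 3 mm over the point of the empty hook.
- tab (a point): on the black lifting tab above the handle: 20 mm along x, 8 mm thick along y, from 110 to 148 mm above the basket's underside; the point is on its centre line, 138 mm above the underside.
- spray: bystander: clear spray bottle, 44 mm across, 140 mm high, standing; origin under its centre
- lens: bystander: black objective lens, 38 mm across, 42 mm high, standing; origin under its centre
- holder: bystander: small metal sample holder block, 45 by 36 mm, 34 mm high; origin under its centre
There are look-alikes about, which are no part of the job. Leave any blue look-alike of the basket alone.

How it is judged:
By the outcome, as a careful person would: the job done as asked, in the order asked, and still so for the second after the job is handed in, with the robot touching nothing.
It also fails if it takes over 72 s, if anything falls off the work surface, if the arm or the gripper's body presses on something with over 40 N, if the wrist force passes 120 N, or if a joint passes its speed limit or range.

ROBOT

A 7-joint arm with a two-finger parallel gripper is mounted at the origin on the work surface. World frame = base frame: x ahead of the robot, y to its left, z up, the work surface at z = 0. Lengths are in m, angles in rad, forces in N, time in s.
With the tool pointing down it reaches from about 0.425 to 0.925 m from the base axis. Payload 6.8 kg.
Tool frame: the origin (TCP) lies at the very end of the fingers, on their centre line; the grasp point (between the pads) lies 19 mm behind it (bot.grasp_offset is the distance from the TCP to the grasp point, in m); z points along the fingers, y is the direction in which the jaws open and shut (so a half turn about z gives the same grasp; the last joint's range is limited). The gripper opens to 85 mm and grips with 20 to 120 N. Pads are 22 mm wide; open, the fingers measure 114 mm over their backs; the gripper's body (76 mm by 85 mm) begins 54 mm behind the grasp point. The pads swing forward as they close: fully open they stand 13 mm farther back than shut.
Start: joints at [-1.429, 0.477, 0.022, 1.555, -0.011, 1.109, -0.083], TCP at [0.167, 0.654, 0.231] pointing down, gripper open.
Joint ranges: [-2.96, 2.96], [-0.34, 2.1], [-1.41, 1.46], [0.24, 2.44], [-1.37, 4.51], [0.17, 1.92], [-2.96, 2.96]. Speed limits (rad/s): [2.39, 2.39, 3.14, 3.14, 3.14, 3.14, 3.14].

INTERFACE

Orientations are given as a unit quaternion [w, x, y, z].
In Python, from station import monitor, cams, bot, finder gives the robot as it stands.
- The arm moves only by the tool jog_arm, never from a script. Its argument "plan" is a list of rows, each an object of numbers: "x", "y", "z": the shift along the tool's x, y, z as a fraction of full scale; "wx", "wy", "wz": the turn, a rotation vector about the tool's x, y, z as a fraction of full scale. A call has 1 to 12 rows; each row is the pose to reach, as a shift and turn from the pose measured when the call began, along the tool's axes at that moment, turning the shorter way round; what a row does not reach only later rows make up. Full scale, the value 1, is 20 cm for a shift and 180 degrees for a turn. A row lasts 1/12 s, in which the tool goes at most 41.7 mm and 7.16 degrees, less where a joint would pass 70% of its speed; a pose out of reach is approached as far as the arm can. A call with a number of a shift or a turn outside -1 to 1 is refused whole. A call with a gripper value outside its range is refused whole. "hand" is the opening, from -1 (shut) to 1 (fully open), set as the call begins (left out, the last holds). The fingers move at their own pace and stop on an object; "grip_force" is the grip in N (left out, the last holds). Time passes only in rows, so rows that repeat a pose let the fingers close. It gives the time, the measured TCP pose, the force and the opening at its end, in the units of the state.
- monitor.get_obs(): the state, without advancing time (a new reading comes with each control period).
- cams.read_camera(name): name is "side" or "top" or "wrist"; returns the picture (480x640x3 uint8, red, green, blue); there is no depth.
- cams.get_calibration(name): a dict with "fx", "fy", "cx", "cy" (pixels), "extrinsics" (4x4, takes a point from world to camera coordinates). Camera axes: x right, y down, z forward; pixel columns grow to the right and rows downward; lengths in m; the calibration is good to about 2 mm. A picture is of the moment at which its call begins: read the wrist's pose just before it. get_calibration takes no time and is no camera call; for the wrist camera it gives the pose at the moment of the call.
- bot.hand_in(): hands the job in, once; it reports no verdict.
Trained networks look in the newest picture that a camera, given by its name, has taken for a name from the list of things; names that differ only in an ending like _2 or _b are one class to them, and where a whole thing is asked for, a point or a joint stands for the part that bears it (a point fixed in the world has none). Each returns a list of dicts, best first, with "confidence" (0 to 1); they miss things now and then, are a little off and sometimes report something else, mostly with a low value. They report only what shows in the picture. A call takes as long as a camera call. They do not tell look-alikes from the thing itself.
- finder.find_in(camera, target): "bbox" ([left, top, width, height] in pixels, round what is visible of it).
- finder.place_of(camera, target): "location" ([column, row] in pixels: a listed point, or the origin of a listed thing).
The state is a dict: "t": time; "q": joint angles; "joint_vel": joint speeds; "joint_torque": joint torques, N m; "eef_pos": TCP position; "tool_rot": TCP orientation; "contact_force": force on the tool from outside, world axes, zero at the start; "torque": the same for the moment, N m; "gripper_width": opening from 0.0 (shut) to 1.0 (fully open).
Only numpy, scipy, OpenCV 4.12 (cv2) and the standard library are available. Lean on these libraries where they do the work, as an engineer would, in place of code of your own. Each camera call takes 0.05 s, during which the arm holds its last target. There are 200 camera calls.

## Working session

There is one attempt and no reset: what is moved stays moved. The work goes in short steps, Python scripts to look and compute and a tool call to move; the robot and the scene stay as the last step left them, time stands still between calls to the robot, and variables do not carry over. Pictures are saved under pics/ and viewed, about 8 in all and at most 12, crops included, and the job is handed in when it is done.

Besides the shell and the picture viewer there is one more tool, called after "Emit:" as name([rows], argument=value, ...), one row to a line, values as JSON. jog_arm: Moves the arm, as the interface text tells. Shift numbers are shares of 20 cm and turn numbers shares of 180 degrees, none past 1 either way. Its arguments: {"type":"object","properties":{"plan":{"type":"array","items":{"type":"object","properties":{"x":{"type":"number","minimum":-1,"maximum":1},"y":{"type":"number","minimum":-1,"maximum":1},"z":{"type":"number","minimum":-1,"maximum":1},"wx":{"type":"number","minimum":-1,"maximum":1},"wy":{"type":"number","minimum":-1,"maximum":1},"wz":{"type":"number","minimum":-1,"maximum":1}}}},"hand":{"type":"number"},"grip_force":{"type":"number"}},"required":["plan"]}

```bash
mkdir -p pics; ls; python3 - <<'E'
from station import monitor, cams, bot, finder
import cv2,numpy as np
o=monitor.get_obs();print({k:np.round(v,3).tolist() for k,v in o.items()},bot.grasp_offset)
ims=[]
for c in ['side','top']:
    im=cams.read_camera(c);cv2.imwrite(f'pics/{c}0.png',im[:,:,::-1]);ims.append(im)
    k=cams.get_calibration(c);print(c,k['fx'],k['cx'],k['cy'],np.round(k['extrinsics'],3).tolist())
    for t in ['stand','turret','knob','empty_hook','mark','basket','handle','tab','spray','lens','holder']:
        print(t,[(np.round(d['location']).tolist(),round(d['confidence'],2)) for d in finder.place_of(c,t)[:3]])
E
```

```text
pics
{'t': 0.0, 'q': [-1.429, 0.478, 0.022, 1.556, -0.011, 1.109, -0.083], 'joint_vel': [-0.0, 0.001, 0.0, 0.001, 0.0, 0.001, 0.0], 'joint_torque': [-0.0, -59.644, 1.608, -28.12, 0.012, 0.009, 0.0], 'eef_pos': [0.167, 0.653, 0.23], 'tool_rot': [-0.0, 0.125, 0.992, -0.001], 'contact_force': [-0.141, 0.615, -0.208], 'torque': [0.006, 0.045, -0.026], 'gripper_width': 0.999} 0.0187
side 572.7452770468834 321.97536413228573 235.29869719416715 [[-0.951, -0.309, 0.011, 0.564], [-0.236, 0.702, -0.672, 0.182], [0.2, -0.642, -0.74, 0.979], [0.0, 0.0, 0.0, 1.0]]
stand [([329.0, 207.0], 0.89)]
turret [([332.0, 210.0], 0.8)]
knob [([332.0, 106.0], 0.87)]
empty_hook [([265.0, 151.0], 0.62)]
mark [([394.0, 208.0], 0.56), ([408.0, 342.0], 0.52)]
basket [([327.0, 456.0], 0.96), ([312.0, 323.0], 0.78), ([311.0, 383.0], 0.73)]
handle [([326.0, 426.0], 0.93), ([311.0, 286.0], 0.76), ([312.0, 346.0], 0.72)]
tab [([324.0, 415.0], 0.76), ([311.0, 274.0], 0.63), ([310.0, 337.0], 0.59)]
spray [([188.0, 361.0], 0.92), ([391.0, 208.0], 0.44)]
lens [([239.0, 331.0], 0.72), ([406.0, 344.0], 0.35)]
holder [([406.0, 342.0], 0.59)]
top 525.5491601348758 311.5613040065488 241.92259380798677 [[-0.015, -0.999, 0.029, 0.088], [-0.981, 0.009, -0.194, 0.588], [0.193, -0.031, -0.981, 1.036], [0.0, 0.0, 0.0, 1.0]]
stand [([409.0, 232.0], 0.56)]
turret [([410.0, 235.0], 0.75), ([254.0, 211.0], 0.3)]
knob [([434.0, 203.0], 0.87)]
empty_hook [([395.0, 160.0], 0.61)]
mark [([428.0, 287.0], 0.67)]
basket [([229.0, 277.0], 0.96), ([180.0, 302.0], 0.87), ([280.0, 258.0], 0.71)]
handle [([164.0, 299.0], 0.97), ([275.0, 247.0], 0.97), ([222.0, 270.0], 0.84)]
tab [([221.0, 269.0], 0.93), ([164.0, 296.0], 0.78)]
spray [([222.0, 186.0], 0.67)]
lens [([253.0, 210.0], 0.5)]
holder [([283.0, 333.0], 0.76), ([254.0, 212.0], 0.2)]
```

View pics/side0.png

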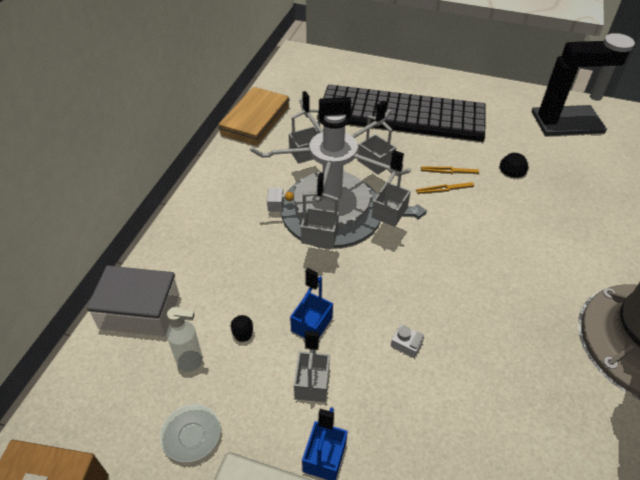

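View pics/top0.png

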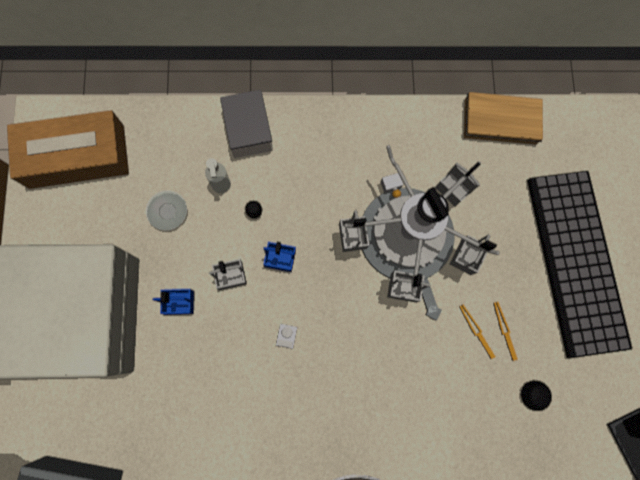

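The loose grey basket is at side (312,383) and top (229,277). The look-alikes are the blue baskets at side (312,323) and (327,456), top (280,258) and (177,302), plus the grey baskets on the carousel. The empty hook points away from the tongue, at side (258,152) and top (391,150). The tongue tip is at top (432,315). I'll triangulate these next.

```bash
cat > h.py <<'E'
from station import monitor, cams, bot, finder
import cv2,numpy as np
from scipy.spatial.transform import Rotation as R
def ray(c,px,k=None):
    k=k or cams.get_calibration(c);E=np.array(k['extrinsics']);r=E[:3,:3].T
    d=r@np.array([(px[0]-k['cx'])/k['fx'],(px[1]-k['cy'])/k['fy'],1]);return -r@E[:3,3],d/np.linalg.norm(d)
def tri(rs):
    A=sum(np.eye(3)-np.outer(d,d) for _,d in rs);b=sum((np.eye(3)-np.outer(d,d))@o for o,d in rs)
    p=np.linalg.solve(A,b);return p,max(np.linalg.norm(np.cross(p-o,d)) for o,d in rs)
def atz(r,z): o,d=r;return o+d*(z-o[2])/d[2]
def proj(c,p,k=None):
    k=k or cams.get_calibration(c);q=np.array(k['extrinsics'])@np.r_[p,1];return [k['fx']*q[0]/q[2]+k['cx'],k['fy']*q[1]/q[2]+k['cy']]
def st():
    o=monitor.get_obs();print({k:np.round(o[k],3).tolist() for k in ['t','eef_pos','tool_rot','contact_force','torque','gripper_width']});return o
def to_tool(o,p): # world point -> jog fractions for TCP
    w,x,y,z=o['tool_rot'];return R.from_quat([x,y,z,w]).inv().apply(np.array(p)-o['eef_pos'])/.2
E
python3 - <<'E'
from h import *
P={'stand':((329,207),(409,232),0),'turret':((332,210),(410,235),0),'knob':((332,106),(434,203),.254),'hook':((265,151),(395,160),.163),'mark':((394,208),(428,287),.01),'basket':((311,383),(229,277),0),'handle':((312,346),(222,270),.108),'tab':((310,337),(221,269),.138),
'spray':((188,361),(222,186),0),'lens':((239,331),(253,210),0),'holder':((406,342),(283,333),0),'blue1':((312,323),(280,258),0),'blue2':((327,456),(180,302),0),'tip':((427,212),(433,316),.01)}
for n,(s,t,z) in P.items():
    a,b=ray('side',s),ray('top',t);print(n,*[np.round(v,3) for v in tri([a,b])],np.round(atz(a,z)[:2],3),np.round(atz(b,z)[:2],3))
im=cv2.imread('pics/top0.png');a=cv2.resize(im[130:330,320:520],(600,600),interpolation=2);cv2.imwrite('pics/c1.png',a)
b=cv2.resize(cv2.imread('pics/side0.png')[255:405,270:350],(320,600),interpolation=2);cv2.imwrite('pics/c2.png',np.hstack([cv2.resize(a,(480,600)),b]))
E
```

```text
stand [ 0.622 -0.137 -0.002] 0.0 [ 0.621 -0.135] [ 0.621 -0.136]
turret [ 0.617 -0.141 -0.013] 0.0 [ 0.613 -0.128] [ 0.614 -0.138]
knob [ 0.617 -0.125  0.257] 0.001 [ 0.619 -0.129] [ 0.617 -0.126]
hook [ 0.73  -0.08   0.162] 0.001 [ 0.731 -0.079] [ 0.729 -0.08 ]
mark [ 0.495 -0.17   0.005] 0.003 [ 0.491 -0.165] [ 0.498 -0.169]
basket [0.526 0.258 0.004] 0.001 [0.528 0.256] [0.525 0.258]
handle [0.525 0.257 0.116] 0.001 [0.527 0.253] [0.525 0.258]
tab [0.526 0.257 0.137] 0.003 [0.529 0.257] [0.523 0.256]
spray [ 0.734  0.278 -0.008] 0.003 [0.734 0.282] [0.729 0.277]
lens [0.673 0.207 0.009] 0.001 [0.677 0.202] [0.673 0.208]
holder [0.402 0.142 0.015] 0.003 [0.4   0.133] [0.405 0.143]
blue1 [0.564 0.148 0.002] 0.001 [0.563 0.147] [0.565 0.149]
blue2 [0.47  0.36  0.002] 0.002 [0.468 0.36 ] [0.473 0.361]
tip [ 0.43  -0.176  0.009] 0.006 [ 0.425 -0.175] [ 0.436 -0.176]
```

View pics/c2.png

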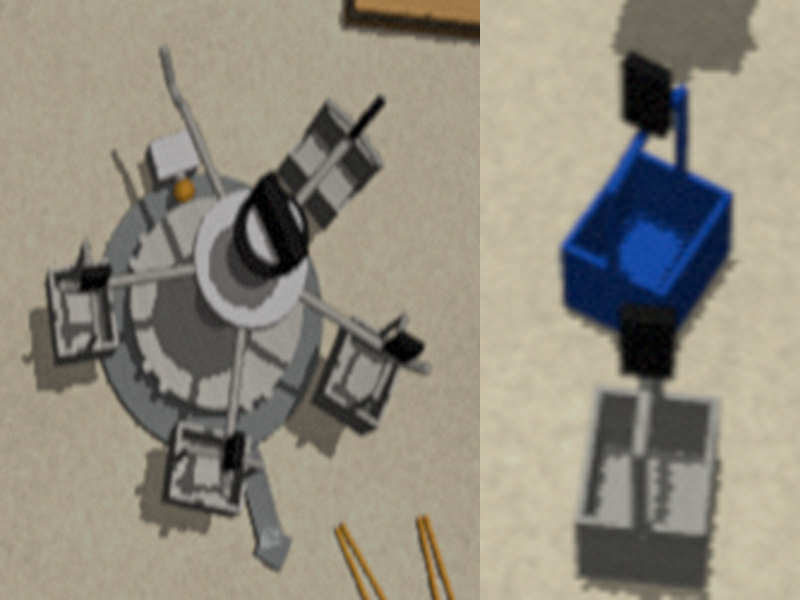

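Axis is near (0.619,-0.130), tongue at about 195° and empty hook at about 24°. I'll lift and travel over to the knob, staying above everything, then look with the wrist camera.

Emit:
jog_arm([
  {"z": -0.65},
  {"z": -0.65},
  {"z": -0.65},
  {"x": -0.7, "y": -0.7, "z": -0.65},
  {"x": -0.7, "y": -0.7, "z": -0.65},
  {"x": -0.7, "y": -0.7, "z": -0.65},
  {"x": -0.7, "y": -0.7, "z": -0.65},
  {"x": -0.7, "y": -0.7, "z": -0.65},
  {"x": -0.7, "y": -0.7, "z": -0.65},
])

```text
invalid input at $.plan[0]: expected keys x, y, z, wx, wy, wz
```

Emit:
jog_arm([
  {"x": -0.9, "y": -0.9},
  {"x": -0.9, "y": -0.9},
  {"x": -0.9, "y": -0.9},
  {"x": -0.9, "y": -0.9},
  {"x": -0.9, "y": -0.9},
  {"x": -0.9, "y": -0.9},
])

```text
invalid input at $.plan[0]: expected keys x, y, z, wx, wy, wz
```

Emit:
jog_arm([
  {"x": -0.9, "y": -0.9},
  {"x": -0.9, "y": -0.9},
  {"x": -0.9, "y": -0.9},
  {"x": -0.9, "y": -0.9},
  {"x": -0.9, "y": -0.9},
  {"x": -0.9, "y": -0.9},
  {"x": -0.9, "y": -0.9},
])

```text
invalid input at $.plan[0]: expected keys x, y, z, wx, wy, wz
```

```bash
python3 - <<'E'
from h import *
o=st();print(np.round(o['q'],2),to_tool(o,[.618,-.128,.36]))
k=cams.get_calibration('wrist');E=np.array(k['extrinsics']);print('cam',-E[:3,:3].T@E[:3,3],E[2,:3])
im=cams.read_camera('wrist');cv2.imwrite('pics/w1.png',im[:,:,::-1])
for t,z in [('knob',.254),('empty_hook',.163),('mark',.01),('stand',0)]:
    print(t,[(np.round(d['location']).tolist(),round(d['confidence'],2),np.round(atz(ray('wrist',d['location'],k),z),3)) for d in finder.place_of('wrist',t)[:3]])
E
```

```text
{'t': 1.2, 'eef_pos': [0.167, 0.654, 0.231], 'tool_rot': [-0.0, 0.125, 0.992, 0.0], 'contact_force': [0.102, 0.203, -0.768], 'torque': [-0.002, 0.002, 0.003], 'gripper_width': 0.998}
[-1.43  0.48  0.02  1.56 -0.01  1.11 -0.08] [-3.15245147 -3.23120433 -0.64358116]
cam [0.09937955 0.67044662 0.37415163] [ 0.26693302 -0.06864039 -0.96126753]
knob []
empty_hook []
mark []
stand []
```

View pics/w1.png

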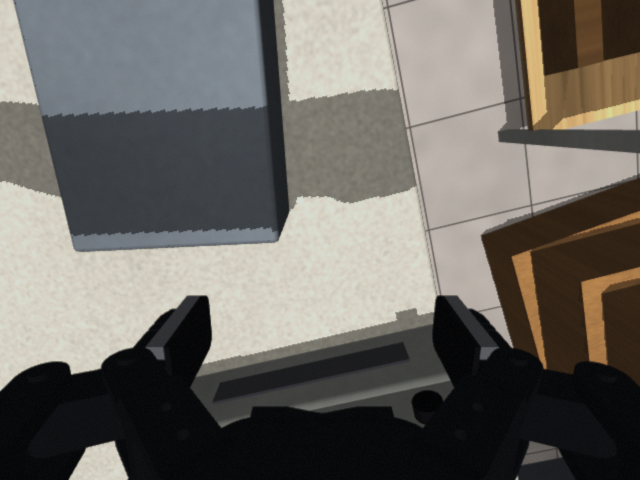

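The moves were refused because every row needs all six keys. The wrist picture therefore only shows the start spot: a box, and the fingers near (180,340) and (470,340). I'm resending with full keys.

Emit:
jog_arm([
  {"x": 0, "y": 0, "z": -0.65, "wx": 0, "wy": 0, "wz": 0},
  {"x": 0, "y": 0, "z": -0.65, "wx": 0, "wy": 0, "wz": 0},
  {"x": 0, "y": 0, "z": -0.65, "wx": 0, "wy": 0, "wz": 0},
  {"x": -0.7, "y": -0.7, "z": -0.65, "wx": 0, "wy": 0, "wz": 0},
  {"x": -0.7, "y": -0.7, "z": -0.65, "wx": 0, "wy": 0, "wz": 0},
  {"x": -0.7, "y": -0.7, "z": -0.65, "wx": 0, "wy": 0, "wz": 0},
  {"x": -0.7, "y": -0.7, "z": -0.65, "wx": 0, "wy": 0, "wz": 0},
  {"x": -0.7, "y": -0.7, "z": -0.65, "wx": 0, "wy": 0, "wz": 0},
  {"x": -0.7, "y": -0.7, "z": -0.65, "wx": 0, "wy": 0, "wz": 0},
])

```text
t: 2.2
eef_pos: [0.2735, 0.4777, 0.3625]
tool_rot: [0.001, 0.13, 0.992, -0.0]
contact_force: [0.7, 0.5, 0.2]
gripper_width: 1.001
```

Emit:
jog_arm([
  {"x": -0.9, "y": -0.9, "z": 0, "wx": 0, "wy": 0, "wz": 0},
  {"x": -0.9, "y": -0.9, "z": 0, "wx": 0, "wy": 0, "wz": 0},
  {"x": -0.9, "y": -0.9, "z": 0, "wx": 0, "wy": 0, "wz": 0},
  {"x": -0.9, "y": -0.9, "z": 0, "wx": 0, "wy": 0, "wz": 0},
  {"x": -0.9, "y": -0.9, "z": 0, "wx": 0, "wy": 0, "wz": 0},
  {"x": -0.9, "y": -0.9, "z": 0, "wx": 0, "wy": 0, "wz": 0},
  {"x": -0.9, "y": -0.9, "z": 0, "wx": 0, "wy": 0, "wz": 0},
])

```text
t: 2.78
eef_pos: [0.4045, 0.2513, 0.3636]
tool_rot: [0.002, 0.134, 0.991, -0.0]
contact_force: [-0.3, -0.4, 0.1]
gripper_width: 0.997
```

Emit:
jog_arm([
  {"x": -0.9, "y": -0.9, "z": 0, "wx": 0, "wy": 0, "wz": 0},
  {"x": -0.9, "y": -0.9, "z": 0, "wx": 0, "wy": 0, "wz": 0},
  {"x": -0.9, "y": -0.9, "z": 0, "wx": 0, "wy": 0, "wz": 0},
  {"x": -0.9, "y": -0.9, "z": 0, "wx": 0, "wy": 0, "wz": 0},
  {"x": -0.9, "y": -0.9, "z": 0, "wx": 0, "wy": 0, "wz": 0},
  {"x": -0.9, "y": -0.9, "z": 0, "wx": 0, "wy": 0, "wz": 0},
  {"x": -0.9, "y": -0.9, "z": 0, "wx": 0, "wy": 0, "wz": 0},
  {"x": -0.9, "y": -0.9, "z": 0, "wx": 0, "wy": 0, "wz": 0},
])

```text
t: 3.45
eef_pos: [0.5316, 0.0258, 0.3647]
tool_rot: [0.003, 0.137, 0.991, -0.001]
contact_force: [0.5, -0.2, -0.4]
gripper_width: 1.0
```

```bash
cat > look.py <<'E'
from h import *
import sys
def look(name,targets):
    o=st();print('q',np.round(o['q'],2))
    k=cams.get_calibration('wrist');im=cams.read_camera('wrist');cv2.imwrite(f'pics/{name}.png',im[:,:,::-1])
    for t,z in targets:
        print(t,[(np.round(d['location']).tolist(),round(d['confidence'],2),np.round(atz(ray('wrist',d['location'],k),z),4).tolist()) for d in finder.place_of('wrist',t)[:3]])
    return o,k,im
E
python3 - <<'E'
from look import *
o,k,im=look('w2',[('knob',.254),('empty_hook',.163),('mark',.01),('stand',0)])
print(to_tool(o,[.618,-.128,.36]))
E
```

```text
{'t': 3.45, 'eef_pos': [0.532, 0.026, 0.365], 'tool_rot': [0.003, 0.137, 0.991, -0.001], 'contact_force': [0.534, -0.152, -0.353], 'torque': [0.027, 0.02, 0.04], 'gripper_width': 1.0}
q [-0.66  0.13  0.56  1.75 -0.07  1.28  1.21]
knob [([533.0, 131.0], 0.59, [0.5048, 0.1751, 0.254])]
empty_hook [([284.0, 399.0], 0.67, [0.7297, -0.0746, 0.163])]
mark [([178.0, 192.0], 0.79, [0.4939, -0.1644, 0.01]), ([473.0, 240.0], 0.67, [0.6678, 0.2037, 0.01]), ([232.0, 265.0], 0.24, [0.6119, -0.1299, 0.01])]
stand [([238.0, 266.0], 0.69, [0.6186, -0.1263, 0.0])]
[-0.62462602 -0.62245201  0.0283303 ]
```

Emit:
jog_arm([
  {"x": -0.62, "y": -0.62, "z": 0, "wx": 0, "wy": 0, "wz": -0.228},
  {"x": -0.62, "y": -0.62, "z": 0, "wx": 0, "wy": 0, "wz": -0.228},
  {"x": -0.62, "y": -0.62, "z": 0, "wx": 0, "wy": 0, "wz": -0.228},
  {"x": -0.62, "y": -0.62, "z": 0, "wx": 0, "wy": 0, "wz": -0.228},
  {"x": -0.62, "y": -0.62, "z": 0, "wx": 0, "wy": 0, "wz": -0.228},
  {"x": -0.62, "y": -0.62, "z": 0, "wx": 0, "wy": 0, "wz": -0.228},
  {"x": -0.62, "y": -0.62, "z": 0, "wx": 0, "wy": 0, "wz": -0.228},
  {"x": -0.62, "y": -0.62, "z": 0, "wx": 0, "wy": 0, "wz": -0.228},
  {"x": -0.62, "y": -0.62, "z": 0, "wx": 0, "wy": 0, "wz": -0.228},
])

```text
t: 4.45
eef_pos: [0.6171, -0.1187, 0.3647]
tool_rot: [0.002, -0.224, 0.975, -0.0]
contact_force: [-0.3, 0.3, 0.9]
gripper_width: 0.999
```

```bash
python3 - <<'E'
from look import *
o,k,im=look('w3',[('knob',.254),('empty_hook',.163),('mark',.01),('stand',0)])
print(to_tool(o,[.618,-.128,.243]))
E
```

```text
{'t': 4.45, 'eef_pos': [0.617, -0.119, 0.365], 'tool_rot': [0.002, -0.224, 0.975, -0.0], 'contact_force': [-0.347, 0.303, 0.913], 'torque': [-0.007, -0.055, 0.019], 'gripper_width': 0.999}
q [-0.3   0.33  0.53  1.53 -0.17  1.33  2.27]
knob [([315.0, 222.0], 0.92, [0.614, -0.1269, 0.254])]
empty_hook [([313.0, 322.0], 0.98, [0.7317, -0.075, 0.163])]
mark [([335.0, 78.0], 0.59, [0.4956, -0.161, 0.01])]
stand []
[ 0.01817859 -0.04253479  0.60853618]
```

View pics/w3.png

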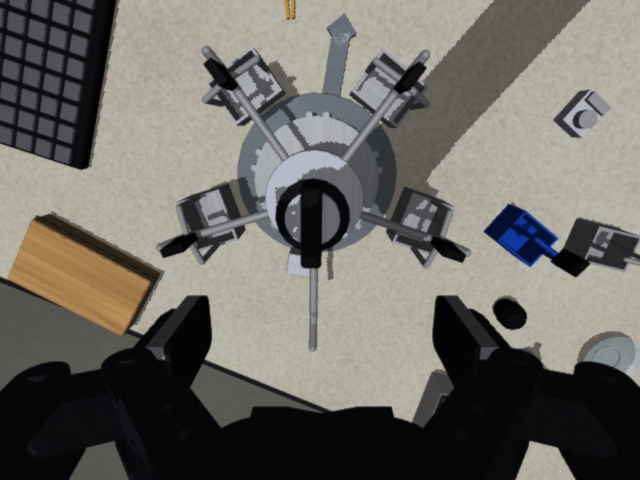

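The wrist picture shows the knob bar at (311,225), its line vertical in the image and so aligned with the jaws. The empty hook tip is at (313,348) and the tongue at (340,30). Descending and gripping.

Emit:
jog_arm([
  {"x": 0.02, "y": -0.035, "z": 0.2, "wx": 0, "wy": 0, "wz": 0},
  {"x": 0.02, "y": -0.035, "z": 0.4, "wx": 0, "wy": 0, "wz": 0},
  {"x": 0.02, "y": -0.035, "z": 0.55, "wx": 0, "wy": 0, "wz": 0},
  {"x": 0.02, "y": -0.035, "z": 0.61, "wx": 0, "wy": 0, "wz": 0},
  {"x": 0.02, "y": -0.035, "z": 0.61, "wx": 0, "wy": 0, "wz": 0},
  {"x": 0.02, "y": -0.035, "z": 0.61, "wx": 0, "wy": 0, "wz": 0},
])

```text
t: 5.2
eef_pos: [0.6176, -0.1276, 0.2439]
tool_rot: [0.002, -0.224, 0.975, -0.001]
contact_force: [1.2, -0.5, 0.3]
gripper_width: 0.999
```

Emit:
jog_arm([
  {"x": 0, "y": 0, "z": 0, "wx": 0, "wy": 0, "wz": 0},
  {"x": 0, "y": 0, "z": 0, "wx": 0, "wy": 0, "wz": 0},
  {"x": 0, "y": 0, "z": 0, "wx": 0, "wy": 0, "wz": 0},
  {"x": 0, "y": 0, "z": 0, "wx": 0, "wy": 0, "wz": 0},
  {"x": 0, "y": 0, "z": 0, "wx": 0, "wy": 0, "wz": 0},
  {"x": 0, "y": 0, "z": 0, "wx": 0, "wy": 0, "wz": 0},
  {"x": 0, "y": 0, "z": 0, "wx": 0, "wy": 0, "wz": 0},
  {"x": 0, "y": 0, "z": 0, "wx": 0, "wy": 0, "wz": 0},
  {"x": 0, "y": 0, "z": 0, "wx": 0, "wy": 0, "wz": 0},
  {"x": 0, "y": 0, "z": 0, "wx": 0, "wy": 0, "wz": 0},
], hand=-1, grip_force=60)

```text
t: 6.03
eef_pos: [0.6173, -0.1268, 0.2445]
tool_rot: [0.002, -0.224, 0.975, -0.0]
contact_force: [-4.1, 2.4, 6.1]
gripper_width: 0.149
```

```bash
python3 - <<'E'
from h import *
st()
E
```

```text
{'t': 6.033, 'eef_pos': [0.617, -0.127, 0.245], 'tool_rot': [0.002, -0.224, 0.975, -0.0], 'contact_force': [-4.055, 2.45, 6.134], 'torque': [0.619, 0.714, 0.062], 'gripper_width': 0.149}
```

Emit:
jog_arm([
  {"x": 0, "y": 0, "z": 0, "wx": 0, "wy": 0, "wz": 0.03},
  {"x": 0, "y": 0, "z": 0, "wx": 0, "wy": 0, "wz": 0.06},
  {"x": 0, "y": 0, "z": 0, "wx": 0, "wy": 0, "wz": 0.09},
  {"x": 0, "y": 0, "z": 0, "wx": 0, "wy": 0, "wz": 0.12},
  {"x": 0, "y": 0, "z": 0, "wx": 0, "wy": 0, "wz": 0.15},
  {"x": 0, "y": 0, "z": 0, "wx": 0, "wy": 0, "wz": 0.18},
  {"x": 0, "y": 0, "z": 0, "wx": 0, "wy": 0, "wz": 0.21},
  {"x": 0, "y": 0, "z": 0, "wx": 0, "wy": 0, "wz": 0.24},
  {"x": 0, "y": 0, "z": 0, "wx": 0, "wy": 0, "wz": 0.27},
  {"x": 0, "y": 0, "z": 0, "wx": 0, "wy": 0, "wz": 0.3},
  {"x": 0, "y": 0, "z": 0, "wx": 0, "wy": 0, "wz": 0.33},
  {"x": 0, "y": 0, "z": 0, "wx": 0, "wy": 0, "wz": 0.33},
])

```text
t: 7.03
eef_pos: [0.6173, -0.1293, 0.2445]
tool_rot: [0.003, 0.292, 0.956, -0.001]
contact_force: [0.8, -4.7, -2.1]
gripper_width: 0.155
```

```bash
python3 - <<'E'
from h import *
o=st();w,x,y,z=o['tool_rot'];m=R.from_quat([x,y,z,w]).as_matrix();print('toolx',np.degrees(np.arctan2(m[1,0],m[0,0])),np.round(o['q'],2))
E
```

```text
{'t': 7.033, 'eef_pos': [0.617, -0.129, 0.245], 'tool_rot': [0.003, 0.292, 0.956, -0.001], 'contact_force': [0.82, -4.702, -2.1], 'torque': [-1.023, -0.292, -0.867], 'gripper_width': 0.155}
toolx 146.05335937330983 [-0.43  0.47  0.75  1.69 -0.35  1.11  1.4 ]
```

Emit:
jog_arm([
  {"x": 0, "y": 0, "z": 0, "wx": 0, "wy": 0, "wz": 0.033},
  {"x": 0, "y": 0, "z": 0, "wx": 0, "wy": 0, "wz": 0.066},
  {"x": 0, "y": 0, "z": 0, "wx": 0, "wy": 0, "wz": 0.099},
  {"x": 0, "y": 0, "z": 0, "wx": 0, "wy": 0, "wz": 0.132},
  {"x": 0, "y": 0, "z": 0, "wx": 0, "wy": 0, "wz": 0.165},
  {"x": 0, "y": 0, "z": 0, "wx": 0, "wy": 0, "wz": 0.198},
  {"x": 0, "y": 0, "z": 0, "wx": 0, "wy": 0, "wz": 0.23},
  {"x": 0, "y": 0, "z": 0, "wx": 0, "wy": 0, "wz": 0.263},
  {"x": 0, "y": 0, "z": 0, "wx": 0, "wy": 0, "wz": 0.296},
  {"x": 0, "y": 0, "z": 0, "wx": 0, "wy": 0, "wz": 0.33},
  {"x": 0, "y": 0, "z": 0, "wx": 0, "wy": 0, "wz": 0.363},
  {"x": 0, "y": 0, "z": 0, "wx": 0, "wy": 0, "wz": 0.363},
])

```text
t: 8.03
eef_pos: [0.6148, -0.1302, 0.2445]
tool_rot: [0.001, 0.764, 0.645, -0.001]
contact_force: [-8.4, 0.8, 6.8]
gripper_width: 0.151
```

```bash
python3 - <<'E'
from h import *
o=st();w,x,y,z=o['tool_rot'];m=R.from_quat([x,y,z,w]).as_matrix();print('toolx',np.degrees(np.arctan2(m[1,0],m[0,0])),np.round(o['q'],2))
im=cams.read_camera('top')
for t,z in [('empty_hook',.163),('mark',.01)]: print([(d['confidence'],atz(ray('top',d['location']),z)) for d in finder.place_of('top',t)[:2]])
E
```

```text
{'t': 8.033, 'eef_pos': [0.615, -0.13, 0.245], 'tool_rot': [0.001, 0.764, 0.645, -0.001], 'contact_force': [-8.406, 0.815, 6.82], 'torque': [-0.051, 2.008, 0.054], 'gripper_width': 0.151}
toolx 80.33739452009819 [-0.6   0.59  1.05  1.71 -0.54  1.17  0.43]
[]
[]
```

Emit:
jog_arm([
  {"x": 0, "y": 0, "z": 0, "wx": 0, "wy": 0, "wz": 0.033},
  {"x": 0, "y": 0, "z": 0, "wx": 0, "wy": 0, "wz": 0.066},
  {"x": 0, "y": 0, "z": 0, "wx": 0, "wy": 0, "wz": 0.099},
  {"x": 0, "y": 0, "z": 0, "wx": 0, "wy": 0, "wz": 0.132},
  {"x": 0, "y": 0, "z": 0, "wx": 0, "wy": 0, "wz": 0.165},
  {"x": 0, "y": 0, "z": 0, "wx": 0, "wy": 0, "wz": 0.18},
  {"x": 0, "y": 0, "z": 0, "wx": 0, "wy": 0, "wz": 0.18},
])

```text
t: 8.77
eef_pos: [0.6135, -0.1297, 0.2445]
tool_rot: [0.0, 0.913, 0.408, -0.002]
contact_force: [-5.2, 3.6, 5.9]
gripper_width: 0.151
```

```bash
python3 - <<'E'
from h import *
o=st();w,x,y,z=o['tool_rot'];m=R.from_quat([x,y,z,w]).as_matrix();print('toolx',np.degrees(np.arctan2(m[1,0],m[0,0])),np.round(o['q'],2))
print(to_tool(o,[.617,-.1275,.2445]))
E
```

```text
{'t': 8.767, 'eef_pos': [0.614, -0.13, 0.244], 'tool_rot': [0.0, 0.913, 0.408, -0.002], 'contact_force': [-5.167, 3.648, 5.902], 'torque': [0.563, 1.27, -0.028], 'gripper_width': 0.151}
toolx 48.18809155829672 [-0.65  0.67  1.19  1.71 -0.65  1.23 -0.03]
[ 1.96292255e-02  5.63610095e-03 -8.34401171e-05]
```

Emit:
jog_arm([
  {"x": 0, "y": 0, "z": 0, "wx": 0, "wy": 0, "wz": 0.033},
  {"x": 0, "y": 0, "z": 0, "wx": 0, "wy": 0, "wz": 0.066},
  {"x": 0, "y": 0, "z": 0, "wx": 0, "wy": 0, "wz": 0.099},
  {"x": 0, "y": 0, "z": 0, "wx": 0, "wy": 0, "wz": 0.132},
  {"x": 0, "y": 0, "z": 0, "wx": 0, "wy": 0, "wz": 0.165},
  {"x": 0, "y": 0, "z": 0, "wx": 0, "wy": 0, "wz": 0.183},
  {"x": 0, "y": 0, "z": 0, "wx": 0, "wy": 0, "wz": 0.183},
  {"x": 0, "y": 0, "z": 0, "wx": 0, "wy": 0, "wz": 0.183},
])

```text
t: 9.43
eef_pos: [0.6128, -0.1285, 0.2445]
tool_rot: [-0.001, 0.991, 0.134, -0.003]
contact_force: [-5.7, 4.1, 4.9]
gripper_width: 0.151
```

```bash
python3 - <<'E'
from h import *
o=st();w,x,y,z=o['tool_rot'];m=R.from_quat([x,y,z,w]).as_matrix();print('toolx',np.degrees(np.arctan2(m[1,0],m[0,0])),np.round(o['q'],2))
E
```

```text
{'t': 9.433, 'eef_pos': [0.613, -0.129, 0.245], 'tool_rot': [-0.001, 0.991, 0.134, -0.003], 'contact_force': [-5.655, 4.115, 4.901], 'torque': [0.679, 0.959, 0.612], 'gripper_width': 0.151}
toolx 15.41359491578332 [-0.69  0.76  1.32  1.71 -0.77  1.3  -0.51]
```

Emit:
jog_arm([
  {"x": 0, "y": 0, "z": 0, "wx": 0, "wy": 0, "wz": 0},
  {"x": 0, "y": 0, "z": 0, "wx": 0, "wy": 0, "wz": 0},
  {"x": 0, "y": 0, "z": 0, "wx": 0, "wy": 0, "wz": 0},
  {"x": 0, "y": 0, "z": 0, "wx": 0, "wy": 0, "wz": 0},
  {"x": 0, "y": 0, "z": 0, "wx": 0, "wy": 0, "wz": 0},
  {"x": 0, "y": 0, "z": 0, "wx": 0, "wy": 0, "wz": 0},
  {"x": 0, "y": 0, "z": -0.15, "wx": 0, "wy": 0, "wz": 0},
  {"x": 0, "y": 0, "z": -0.35, "wx": 0, "wy": 0, "wz": 0},
  {"x": 0, "y": 0, "z": -0.55, "wx": 0, "wy": 0, "wz": 0},
  {"x": 0, "y": 0, "z": -0.6, "wx": 0, "wy": 0, "wz": 0},
], hand=1)

```text
t: 10.27
eef_pos: [0.6148, -0.1307, 0.3708]
tool_rot: [0.001, 0.991, 0.134, 0.001]
contact_force: [-0.3, -0.6, 0.1]
gripper_width: 1.001
```

```bash
python3 - <<'E'
from look import *
o,k,im=look('w4',[('knob',.254),('empty_hook',.163),('mark',.01),('stand',0)])
a=im
cams.read_camera('side')
for t,z in [('empty_hook',.163),('mark',.01),('handle',.108)]: print(t,[(round(d['confidence'],2),np.round(atz(ray('side',d['location']),z),3).tolist()) for d in finder.place_of('side',t)[:6]])
E
```

```text
{'t': 10.267, 'eef_pos': [0.615, -0.131, 0.371], 'tool_rot': [0.001, 0.991, 0.134, 0.001], 'contact_force': [-0.267, -0.612, 0.09], 'torque': [-0.052, -0.016, 0.013], 'gripper_width': 1.001}
q [-0.72  0.65  1.4   1.54 -0.64  1.49 -0.61]
knob [([317.0, 226.0], 0.72, [0.6161, -0.1285, 0.254])]
empty_hook [([318.0, 321.0], 0.92, [0.4947, -0.1616, 0.163])]
mark [([321.0, 271.0], 0.67, [0.492, -0.1653, 0.01])]
stand []
empty_hook [(0.65, [0.498, -0.173, 0.163])]
mark [(0.94, [0.49, -0.162, 0.01]), (0.63, [0.523, -0.365, 0.01])]
handle [(0.92, [0.527, 0.25, 0.108]), (0.68, [0.473, 0.364, 0.108]), (0.68, [0.568, 0.15, 0.108]), (0.63, [0.583, -0.03, 0.108])]
```

View pics/w4.png

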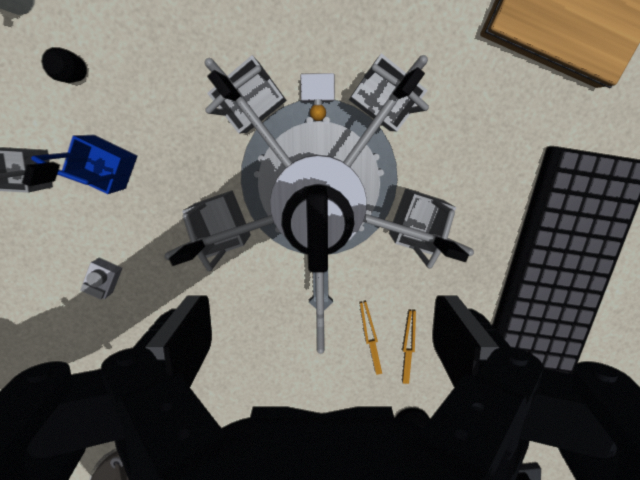

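The hook (tip at (320,350)) lies over the tongue, with the roller (318,113) exactly opposite, so it is clicked home and released. Unwinding the wrist and moving towards the loose basket.

Emit:
jog_arm([
  {"x": 0, "y": 0, "z": 0, "wx": 0, "wy": 0, "wz": -0.039},
  {"x": 0, "y": 0, "z": 0, "wx": 0, "wy": 0, "wz": -0.078},
  {"x": 0, "y": 0, "z": 0, "wx": 0, "wy": 0, "wz": -0.117},
  {"x": 0, "y": -0.1, "z": 0, "wx": 0, "wy": 0, "wz": -0.156},
  {"x": 0, "y": -0.2, "z": 0, "wx": 0, "wy": 0, "wz": -0.195},
  {"x": 0, "y": -0.35, "z": 0, "wx": 0, "wy": 0, "wz": -0.234},
  {"x": 0, "y": -0.5, "z": 0, "wx": 0, "wy": 0, "wz": -0.273},
  {"x": 0, "y": -0.65, "z": 0, "wx": 0, "wy": 0, "wz": -0.312},
  {"x": 0, "y": -0.8, "z": 0, "wx": 0, "wy": 0, "wz": -0.351},
  {"x": 0, "y": -0.95, "z": 0, "wx": 0, "wy": 0, "wz": -0.39},
  {"x": 0, "y": -0.99, "z": 0, "wx": 0, "wy": 0, "wz": -0.43},
  {"x": 0, "y": -0.99, "z": 0, "wx": 0, "wy": 0, "wz": -0.465},
])

```text
t: 11.72
eef_pos: [0.5598, 0.067, 0.3629]
tool_rot: [-0.004, 0.644, 0.765, -0.003]
contact_force: [0.4, -0.6, -0.4]
gripper_width: 1.0
```

```bash
python3 - <<'E'
from look import *
o,k,im=look('w5',[('basket',0),('handle',.108),('tab',.138)])
w,x,y,z=o['tool_rot'];m=R.from_quat([x,y,z,w]).as_matrix();print('tooly',np.degrees(np.arctan2(m[1,1],m[0,1])))
print(to_tool(o,[.526,.257,.33]))
E
```

```text
{'t': 11.717, 'eef_pos': [0.56, 0.067, 0.363], 'tool_rot': [-0.004, 0.644, 0.765, -0.003], 'contact_force': [0.396, -0.648, -0.412], 'torque': [-0.0, -0.062, -0.003], 'gripper_width': 1.0}
q [-1.1   0.34  1.15  1.69 -0.32  1.33  0.28]
basket [([328.0, 25.0], 0.85, [0.5316, 0.254, 0.0]), ([338.0, 119.0], 0.78, [0.564, 0.1487, 0.0])]
handle [([341.0, 117.0], 0.82, [0.5632, 0.148, 0.108])]
tab [([341.0, 318.0], 0.37, [0.6004, -0.0574, 0.138])]
tooly 9.82371036234788
[ 0.96456304 -0.0027443   0.16693057]
```

Emit:
jog_arm([
  {"x": 0.2, "y": 0, "z": 0, "wx": 0, "wy": 0, "wz": -0.039},
  {"x": 0.4, "y": 0, "z": 0, "wx": 0, "wy": 0, "wz": -0.078},
  {"x": 0.6, "y": 0, "z": 0, "wx": 0, "wy": 0, "wz": -0.117},
  {"x": 0.75, "y": 0, "z": 0, "wx": 0, "wy": 0, "wz": -0.156},
  {"x": 0.9, "y": 0, "z": 0, "wx": 0, "wy": 0, "wz": -0.195},
  {"x": 0.96, "y": 0, "z": 0, "wx": 0, "wy": 0, "wz": -0.234},
  {"x": 0.96, "y": 0, "z": 0, "wx": 0, "wy": 0, "wz": -0.273},
  {"x": 0.96, "y": 0, "z": 0, "wx": 0, "wy": 0, "wz": -0.312},
  {"x": 0.96, "y": 0, "z": 0, "wx": 0, "wy": 0, "wz": -0.351},
  {"x": 0.96, "y": 0, "z": 0, "wx": 0, "wy": 0, "wz": -0.39},
  {"x": 0.96, "y": 0, "z": 0, "wx": 0, "wy": 0, "wz": -0.43},
  {"x": 0.96, "y": 0, "z": 0, "wx": 0, "wy": 0, "wz": -0.49},
])

```text
t: 12.92
eef_pos: [0.5313, 0.2508, 0.3634]
tool_rot: [-0.004, -0.03, 1.0, -0.0]
contact_force: [0.3, -0.0, -0.0]
gripper_width: 1.003
```

```bash
python3 - <<'E'
from look import *
o,k,im=look('w6',[('basket',0),('handle',.108),('tab',.138)])
w,x,y,z=o['tool_rot'];m=R.from_quat([x,y,z,w]).as_matrix();print('tooly',np.degrees(np.arctan2(m[1,1],m[0,1])))
print(to_tool(o,[.526,.257,.13]))
E
```

```text
{'t': 12.917, 'eef_pos': [0.531, 0.251, 0.363], 'tool_rot': [-0.004, -0.03, 1.0, -0.0], 'contact_force': [0.296, -0.002, -0.024], 'torque': [-0.029, -0.002, 0.037], 'gripper_width': 1.003}
q [-1.14  0.29  0.77  1.63 -0.21  1.32  1.29]
basket [([411.0, 145.0], 0.82, [0.4746, 0.3642, 0.0]), ([243.0, 205.0], 0.69, [0.5673, 0.1433, 0.0]), ([326.0, 182.0], 0.58, [0.5296, 0.2548, 0.0])]
handle [([228.0, 221.0], 0.88, [0.564, 0.1493, 0.108]), ([434.0, 145.0], 0.75, [0.4699, 0.3622, 0.108]), ([325.0, 196.0], 0.58, [0.5298, 0.2532, 0.108])]
tab [([218.0, 222.0], 0.74, [0.5582, 0.1457, 0.138]), ([326.0, 199.0], 0.65, [0.5278, 0.2538, 0.138])]
tooly 93.43123490313148
[0.0141538  0.03266689 1.16710252]
```

View pics/w6.png

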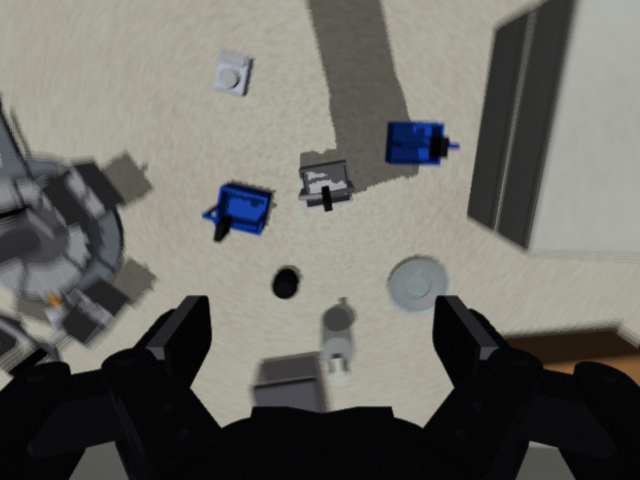

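The loose grey basket is at about (326,182), its tab at (326,199) and its handle from (301,196) to (353,189), roughly 8° off the jaw axis. Blue baskets are at (243,205) and (411,145). I'll rotate a little, lower part-way and look once more.

Emit:
jog_arm([
  {"x": 0.015, "y": 0.03, "z": 0.1, "wx": 0, "wy": 0, "wz": -0.022},
  {"x": 0.015, "y": 0.03, "z": 0.25, "wx": 0, "wy": 0, "wz": -0.044},
  {"x": 0.015, "y": 0.03, "z": 0.4, "wx": 0, "wy": 0, "wz": -0.044},
  {"x": 0.015, "y": 0.03, "z": 0.5, "wx": 0, "wy": 0, "wz": -0.044},
  {"x": 0.015, "y": 0.03, "z": 0.5, "wx": 0, "wy": 0, "wz": -0.044},
  {"x": 0.015, "y": 0.03, "z": 0.5, "wx": 0, "wy": 0, "wz": -0.044},
])

```text
t: 13.62
eef_pos: [0.5268, 0.2565, 0.2632]
tool_rot: [-0.005, -0.093, 0.996, -0.0]
contact_force: [-0.6, 0.1, 1.3]
gripper_width: 1.0
```

```bash
python3 - <<'E'
from look import *
o,k,im=look('w7',[('basket',0),('handle',.108),('tab',.138)])
cv2.imwrite('pics/w7c.png',cv2.resize(im[100:300,220:440,::-1],(660,600),interpolation=2))
w,x,y,z=o['tool_rot'];m=R.from_quat([x,y,z,w]).as_matrix();print('tooly',np.degrees(np.arctan2(m[1,1],m[0,1])))
E
```

```text
{'t': 13.617, 'eef_pos': [0.527, 0.256, 0.263], 'tool_rot': [-0.005, -0.093, 0.996, -0.0], 'contact_force': [-0.602, 0.12, 1.295], 'torque': [-0.04, 0.031, -0.035], 'gripper_width': 1.0}
q [-1.1   0.36  0.71  1.77 -0.26  1.12  1.45]
basket [([322.0, 198.0], 0.95, [0.5289, 0.2557, 0.0]), ([220.0, 211.0], 0.77, [0.5646, 0.1475, 0.0]), ([429.0, 166.0], 0.67, [0.4735, 0.3624, 0.0])]
handle [([318.0, 220.0], 0.92, [0.5292, 0.2526, 0.108]), ([186.0, 239.0], 0.71, [0.5653, 0.1482, 0.108]), ([466.0, 176.0], 0.67, [0.4722, 0.3611, 0.108])]
tab [([173.0, 252.0], 0.82, [0.5661, 0.1489, 0.138]), ([319.0, 226.0], 0.65, [0.5264, 0.2536, 0.138])]
tooly 100.70206473982681
```

View pics/w7c.png

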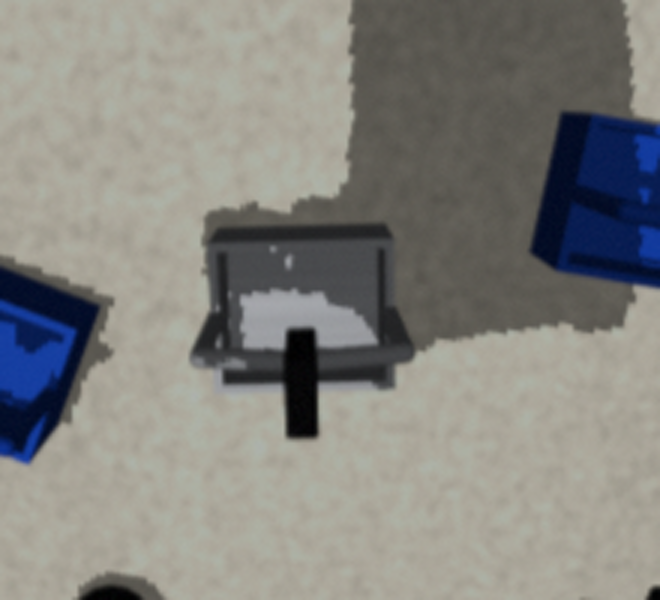

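The crop shows the tab at crop (301,382), which is image (320,227), square to the jaws to within about 2°. Descending and gripping the tab.

Emit:
jog_arm([
  {"x": 0, "y": -0.012, "z": 0.2, "wx": 0, "wy": 0, "wz": 0},
  {"x": 0, "y": -0.012, "z": 0.4, "wx": 0, "wy": 0, "wz": 0},
  {"x": 0, "y": -0.012, "z": 0.55, "wx": 0, "wy": 0, "wz": 0},
  {"x": 0, "y": -0.012, "z": 0.65, "wx": 0, "wy": 0, "wz": 0},
  {"x": 0, "y": -0.012, "z": 0.72, "wx": 0, "wy": 0, "wz": 0},
  {"x": 0, "y": -0.012, "z": 0.72, "wx": 0, "wy": 0, "wz": 0},
  {"x": 0, "y": -0.012, "z": 0.72, "wx": 0, "wy": 0, "wz": 0},
])

```text
t: 14.4
eef_pos: [0.5282, 0.2552, 0.1221]
tool_rot: [-0.003, -0.094, 0.996, 0.001]
contact_force: [0.9, -0.4, 0.4]
gripper_width: 0.999
```

Emit:
jog_arm([
  {"x": 0, "y": 0, "z": 0, "wx": 0, "wy": 0, "wz": 0},
  {"x": 0, "y": 0, "z": 0, "wx": 0, "wy": 0, "wz": 0},
  {"x": 0, "y": 0, "z": 0, "wx": 0, "wy": 0, "wz": 0},
  {"x": 0, "y": 0, "z": 0, "wx": 0, "wy": 0, "wz": 0},
  {"x": 0, "y": 0, "z": 0, "wx": 0, "wy": 0, "wz": 0},
  {"x": 0, "y": 0, "z": 0, "wx": 0, "wy": 0, "wz": 0},
  {"x": 0, "y": 0, "z": 0, "wx": 0, "wy": 0, "wz": 0},
  {"x": 0, "y": 0, "z": 0, "wx": 0, "wy": 0, "wz": 0},
  {"x": 0, "y": 0, "z": 0, "wx": 0, "wy": 0, "wz": 0},
  {"x": 0, "y": 0, "z": 0, "wx": 0, "wy": 0, "wz": 0},
  {"x": 0, "y": 0, "z": 0, "wx": 0, "wy": 0, "wz": 0},
], hand=-1, grip_force=50)

```text
t: 15.32
eef_pos: [0.5285, 0.2555, 0.1224]
tool_rot: [-0.002, -0.094, 0.996, 0.001]
contact_force: [-0.8, -0.1, 5.0]
gripper_width: 0.087
```

Emit:
jog_arm([
  {"x": 0, "y": 0, "z": -0.15, "wx": 0, "wy": 0, "wz": 0},
  {"x": 0, "y": 0, "z": -0.3, "wx": 0, "wy": 0, "wz": 0},
  {"x": 0, "y": 0, "z": -0.45, "wx": 0, "wy": 0, "wz": 0},
  {"x": 0, "y": 0, "z": -0.6, "wx": 0, "wy": 0, "wz": 0},
  {"x": 0, "y": 0, "z": -0.7, "wx": 0, "wy": 0, "wz": 0},
  {"x": 0, "y": 0, "z": -0.7, "wx": 0, "wy": 0, "wz": 0},
])

```text
t: 15.82
eef_pos: [0.5311, 0.2555, 0.2661]
tool_rot: [0.0, -0.094, 0.996, 0.003]
contact_force: [1.0, 0.7, -1.8]
gripper_width: 0.083
```

```bash
python3 - <<'E'
from h import *
o=st();print(np.round(o['q'],2))
A=np.array([.616,-.129]);u=np.array([np.cos(np.radians(195.8)),np.sin(np.radians(195.8))]);print(A+.126*u,A+.175*u)
print(to_tool(o,[*(A+.19*u),.26]))
S,T=[cams.read_camera(c) for c in ('side','top')]
for t in ['handle','tab']:
    s=finder.place_of('side',t);p=finder.place_of('top',t);print(t,min([(tri([ray('side',a['location']),ray('top',b['location'])])) for a in s for b in p],key=lambda v:np.linalg.norm(v[0]-o['eef_pos'])))
E
```

```text
{'t': 15.817, 'eef_pos': [0.531, 0.255, 0.266], 'tool_rot': [0.0, -0.094, 0.996, 0.003], 'contact_force': [1.029, 0.706, -1.76], 'torque': [0.056, -0.207, -0.007], 'gripper_width': 0.083}
[-1.1   0.36  0.72  1.76 -0.27  1.11  1.46]
[ 0.49476053 -0.16330731] [ 0.44761185 -0.17664904]
[ 0.888835   -2.05115799  0.0185052 ]
handle (array([0.52660297, 0.26185131, 0.26442952]), np.float64(0.00053021415480496))
tab (array([0.52725782, 0.25098308, 0.2794374 ]), np.float64(0.0029343198636452472))
```

Basket is held. Carrying it high, past the neighbours, to outside the hook tip.

Emit:
jog_arm([
  {"x": 0.03, "y": 0, "z": -0.12, "wx": 0, "wy": 0, "wz": 0},
  {"x": 0.08, "y": -0.05, "z": -0.23, "wx": 0, "wy": 0, "wz": 0},
  {"x": 0.15, "y": -0.15, "z": -0.23, "wx": 0, "wy": 0, "wz": 0},
  {"x": 0.22, "y": -0.27, "z": -0.23, "wx": 0, "wy": 0, "wz": 0},
  {"x": 0.29, "y": -0.39, "z": -0.23, "wx": 0, "wy": 0, "wz": 0},
  {"x": 0.36, "y": -0.51, "z": -0.23, "wx": 0, "wy": 0, "wz": 0},
  {"x": 0.42, "y": -0.63, "z": -0.23, "wx": 0, "wy": 0, "wz": 0},
  {"x": 0.45, "y": -0.75, "z": -0.23, "wx": 0, "wy": 0, "wz": 0},
  {"x": 0.45, "y": -0.86, "z": -0.23, "wx": 0, "wy": 0, "wz": 0},
  {"x": 0.45, "y": -0.95, "z": -0.23, "wx": 0, "wy": 0, "wz": 0},
  {"x": 0.45, "y": -0.95, "z": -0.23, "wx": 0, "wy": 0, "wz": 0},
])

```text
t: 17.03
eef_pos: [0.4755, 0.0469, 0.3063]
tool_rot: [-0.004, -0.091, 0.996, -0.0]
contact_force: [0.2, -0.6, -1.5]
gripper_width: 0.082
```

```bash
python3 - <<'E'
from h import *
o=st();print(np.round(o['q'],2))
A=np.array([.616,-.129]);u=np.array([np.cos(np.radians(195.8)),np.sin(np.radians(195.8))])
print(to_tool(o,[*(A+.18*u),.215]))
w,x,y,z=o['tool_rot'];m=R.from_quat([x,y,z,w]).as_matrix();print('tooly',np.degrees(np.arctan2(m[1,1],m[0,1])),m[:,2])
E
```

```text
{'t': 17.033, 'eef_pos': [0.476, 0.047, 0.306], 'tool_rot': [-0.004, -0.091, 0.996, -0.0], 'contact_force': [0.234, -0.57, -1.516], 'torque': [-0.07, -0.073, -0.05], 'gripper_width': 0.082}
[-1.03  0.08  0.86  1.95 -0.06  1.15  1.61]
[ 0.3613553  -1.07617678  0.45925156]
tooly 100.4770485643636 [-0.00843934 -0.00106997 -0.99996382]
```

Emit:
jog_arm([
  {"x": 0.06, "y": -0.08, "z": 0, "wx": 0, "wy": 0, "wz": 0},
  {"x": 0.12, "y": -0.18, "z": 0, "wx": 0, "wy": 0, "wz": 0},
  {"x": 0.18, "y": -0.3, "z": 0, "wx": 0, "wy": 0, "wz": -0.01},
  {"x": 0.24, "y": -0.42, "z": 0, "wx": 0, "wy": 0, "wz": -0.01},
  {"x": 0.3, "y": -0.54, "z": 0, "wx": 0, "wy": 0, "wz": -0.02},
  {"x": 0.36, "y": -0.66, "z": 0, "wx": 0, "wy": 0, "wz": -0.02},
  {"x": 0.36, "y": -0.78, "z": 0, "wx": 0, "wy": 0, "wz": -0.03},
  {"x": 0.36, "y": -0.9, "z": 0, "wx": 0, "wy": 0, "wz": -0.03},
  {"x": 0.36, "y": -1, "z": 0, "wx": 0, "wy": 0, "wz": -0.03},
  {"x": 0.36, "y": -1, "z": 0, "wx": 0, "wy": 0, "wz": -0.03},
  {"x": 0.36, "y": -1, "z": 0, "wx": 0, "wy": 0, "wz": -0.03},
])

```text
t: 17.95
eef_pos: [0.4406, -0.1633, 0.3062]
tool_rot: [-0.005, -0.137, 0.991, -0.0]
contact_force: [0.3, 0.4, -2.0]
gripper_width: 0.085
```

```bash
python3 - <<'E'
from look import *
o,k,im=look('w8',[('empty_hook',.163),('mark',.01),('handle',.3)])
A=np.array([.616,-.129]);u=np.array([np.cos(np.radians(195.8)),np.sin(np.radians(195.8))])
print(to_tool(o,[*(A+.178*u),.215]))
w,x,y,z=o['tool_rot'];m=R.from_quat([x,y,z,w]).as_matrix();print('tooly',np.degrees(np.arctan2(m[1,1],m[0,1])),m[:,2])
cv2.imwrite('pics/w8b.png',im[:,:,::-1])
s=cams.read_camera('side');cv2.imwrite('pics/s8.png',np.hstack([cv2.resize(s[60:310,200:450,::-1],(400,400),interpolation=2),cv2.resize(im[:,80:560,::-1],(400,400))]))
for t,z in [('empty_hook',.163),('mark',.01)]: print(t,[(round(d['confidence'],2),np.round(atz(ray('side',d['location']),z),3).tolist()) for d in finder.place_of('side',t)[:3]])
E
```

```text
{'t': 17.95, 'eef_pos': [0.441, -0.163, 0.306], 'tool_rot': [-0.005, -0.137, 0.991, -0.0], 'contact_force': [0.303, 0.441, -1.966], 'torque': [0.046, -0.045, 0.016], 'gripper_width': 0.085}
q [-0.82  0.06  1.12  1.97 -0.06  1.15  2.17]
empty_hook []
mark []
handle [([573.0, 395.0], 0.73, [0.4578, -0.0369, 0.3])]
[-0.00519047 -0.07415975  0.4561442 ]
tooly 105.73218145003756 [-0.01024276 -0.00230251 -0.99994489]
empty_hook [(0.76, [0.5, -0.164, 0.163])]
mark [(0.61, [0.49, -0.164, 0.01])]
```

View pics/s8.png

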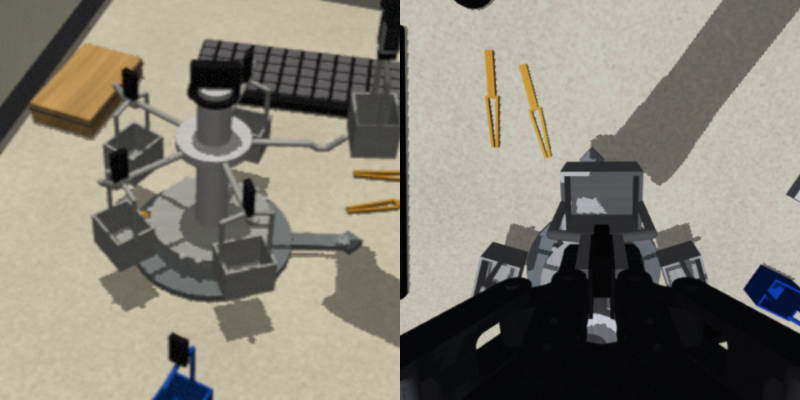

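The side view shows the empty hook over the tongue (hook end at (350,140) in the crop). The basket hangs upright in the grip, just outside the hook. I'll lower it a bit further out, so the rim clears the hook end.

Emit:
jog_arm([
  {"x": 0.06, "y": -0.07, "z": 0, "wx": 0, "wy": 0, "wz": 0},
  {"x": 0.06, "y": -0.07, "z": 0, "wx": 0, "wy": 0, "wz": 0},
  {"x": 0.06, "y": -0.07, "z": 0.1, "wx": 0, "wy": 0, "wz": 0},
  {"x": 0.06, "y": -0.07, "z": 0.2, "wx": 0, "wy": 0, "wz": 0},
  {"x": 0.06, "y": -0.07, "z": 0.3, "wx": 0, "wy": 0, "wz": 0},
  {"x": 0.06, "y": -0.07, "z": 0.4, "wx": 0, "wy": 0, "wz": 0},
  {"x": 0.06, "y": -0.07, "z": 0.47, "wx": 0, "wy": 0, "wz": 0},
  {"x": 0.06, "y": -0.07, "z": 0.47, "wx": 0, "wy": 0, "wz": 0},
  {"x": 0.06, "y": -0.07, "z": 0.47, "wx": 0, "wy": 0, "wz": 0},
])

```text
t: 19.05
eef_pos: [0.4324, -0.1787, 0.2127]
tool_rot: [-0.005, -0.139, 0.99, 0.0]
contact_force: [-0.2, 0.5, -1.4]
gripper_width: 0.081
```

```bash
python3 - <<'E'
from h import *
o=st();print(np.round(o['q'],2))
A=np.array([.616,-.129]);u=np.array([np.cos(np.radians(195.8)),np.sin(np.radians(195.8))])
d=o['eef_pos'][:2]-A;print('radial',d@u,'tang',d@[-u[1],u[0]])
print(to_tool(o,[*(A+.127*u),.212]))
S,T=[cams.read_camera(c) for c in ('side','top')]
for c in ('side','top'):
  for t,z in [('empty_hook',.163),('handle',.198),('tab',.228)]:
    L=[(atz(ray(c,d['location']),z),d['confidence']) for d in finder.place_of(c,t)]
    print(c,t,[(np.round(p,3),round(f,2),'rt',np.round([(p[:2]-A)@u,(p[:2]-A)@[-u[1],u[0]]],3)) for p,f in L if np.linalg.norm(p[:2]-o['eef_pos'][:2])<.1])
cv2.imwrite('pics/s9.png',np.hstack([cv2.resize(S[80:280,300:500,::-1],(400,400),interpolation=2),cv2.resize(T[190:390,340:540,::-1],(400,400),interpolation=2)]))
E
```

```text
{'t': 19.05, 'eef_pos': [0.432, -0.179, 0.213], 'tool_rot': [-0.005, -0.139, 0.99, 0.0], 'contact_force': [-0.221, 0.532, -1.424], 'torque': [-0.019, -0.084, -0.022], 'gripper_width': 0.081}
[-0.64  0.25  1.06  2.09 -0.27  0.95  2.42]
radial 0.19024084411679698 tang -0.0021880473183544316
[-0.31619641 -0.01172058  0.00048773]
side empty_hook [(array([ 0.496, -0.172,  0.163]), 0.56, 'rt', array([0.127, 0.009]))]
side handle [(array([ 0.427, -0.186,  0.198]), 0.96, 'rt', array([0.197, 0.004]))]
side tab [(array([ 0.436, -0.182,  0.228]), 0.8, 'rt', array([0.187, 0.002]))]
top empty_hook [(array([ 0.493, -0.166,  0.163]), 0.74, 'rt', array([0.128, 0.002]))]
top handle [(array([ 0.431, -0.183,  0.198]), 0.8, 'rt', array([0.192, 0.002]))]
top tab [(array([ 0.428, -0.181,  0.228]), 0.69, 'rt', array([ 0.195, -0.001]))]
```

View pics/s9.png

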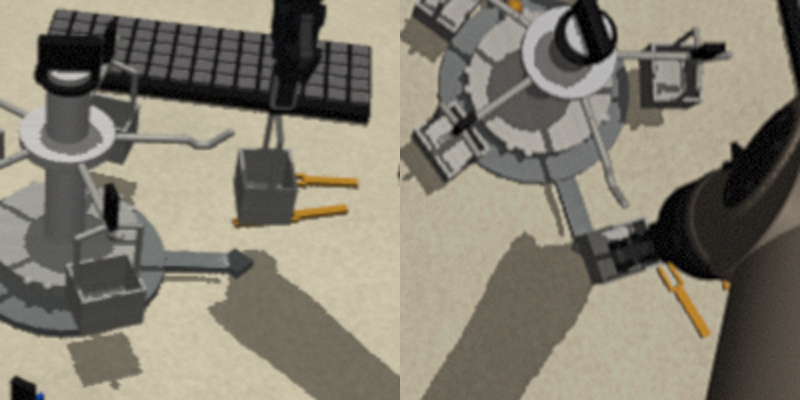

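The hook end is level with the opening between rim and handle, and the two are in line to within 2 mm. Moving inward.

Emit:
jog_arm([
  {"x": -0.04, "y": -0.01, "z": 0, "wx": 0, "wy": 0, "wz": 0},
  {"x": -0.08, "y": -0.01, "z": 0, "wx": 0, "wy": 0, "wz": 0},
  {"x": -0.12, "y": -0.01, "z": 0, "wx": 0, "wy": 0, "wz": 0},
  {"x": -0.16, "y": -0.01, "z": 0, "wx": 0, "wy": 0, "wz": 0},
  {"x": -0.2, "y": -0.01, "z": 0, "wx": 0, "wy": 0, "wz": 0},
  {"x": -0.24, "y": -0.01, "z": 0, "wx": 0, "wy": 0, "wz": 0},
  {"x": -0.28, "y": -0.01, "z": 0, "wx": 0, "wy": 0, "wz": 0},
  {"x": -0.316, "y": -0.01, "z": 0, "wx": 0, "wy": 0, "wz": 0},
  {"x": -0.316, "y": -0.01, "z": 0, "wx": 0, "wy": 0, "wz": 0},
  {"x": -0.316, "y": -0.01, "z": 0, "wx": 0, "wy": 0, "wz": 0},
])

```text
t: 20.28
eef_pos: [0.4944, -0.1633, 0.2128]
tool_rot: [-0.004, -0.139, 0.99, 0.0]
contact_force: [0.3, 0.1, -2.4]
gripper_width: 0.084
```

Emit:
jog_arm([
  {"x": 0, "y": 0, "z": 0.03, "wx": 0, "wy": 0, "wz": 0},
  {"x": 0, "y": 0, "z": 0.06, "wx": 0, "wy": 0, "wz": 0},
  {"x": 0, "y": 0, "z": 0.09, "wx": 0, "wy": 0, "wz": 0},
  {"x": 0, "y": 0, "z": 0.12, "wx": 0, "wy": 0, "wz": 0},
  {"x": 0, "y": 0, "z": 0.135, "wx": 0, "wy": 0, "wz": 0},
  {"x": 0, "y": 0, "z": 0.135, "wx": 0, "wy": 0, "wz": 0},
  {"x": 0, "y": 0, "z": 0.135, "wx": 0, "wy": 0, "wz": 0},
])

```text
t: 20.87
eef_pos: [0.494, -0.1634, 0.1855]
tool_rot: [-0.004, -0.139, 0.99, 0.0]
contact_force: [0.2, 0.3, -1.2]
gripper_width: 0.086
```

```bash
python3 - <<'E'
from h import *
o=st();print(np.round(o['q'],2))
A=np.array([.616,-.129]);u=np.array([np.cos(np.radians(195.8)),np.sin(np.radians(195.8))])
d=o['eef_pos'][:2]-A;print('radial',d@u,'tang',d@[-u[1],u[0]])
S,T=[cams.read_camera(c) for c in ('side','top')]
cv2.imwrite('pics/s10.png',np.hstack([cv2.resize(S[80:280,300:500,::-1],(400,400),interpolation=2),cv2.resize(T[190:390,340:540,::-1],(400,400),interpolation=2)]))
E
```

```text
{'t': 20.867, 'eef_pos': [0.494, -0.163, 0.186], 'tool_rot': [-0.004, -0.139, 0.99, 0.0], 'contact_force': [0.202, 0.325, -1.195], 'torque': [-0.013, -0.076, -0.004], 'gripper_width': 0.086}
[-0.55  0.41  0.96  2.01 -0.41  0.94  2.47]
radial 0.12673669132740334 tang -6.743048999301171e-05
```

View pics/s10.png

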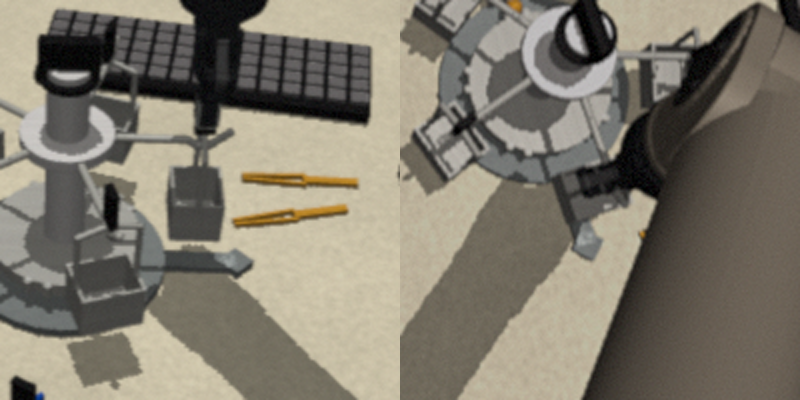

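The hook passes through the handle, with its end visible at (228,133) beyond the handle at (203,140). I'll lower the last millimetres until the weight comes off.

Emit:
jog_arm([
  {"x": 0, "y": 0, "z": 0.008, "wx": 0, "wy": 0, "wz": 0},
  {"x": 0, "y": 0, "z": 0.016, "wx": 0, "wy": 0, "wz": 0},
  {"x": 0, "y": 0, "z": 0.022, "wx": 0, "wy": 0, "wz": 0},
  {"x": 0, "y": 0, "z": 0.022, "wx": 0, "wy": 0, "wz": 0},
  {"x": 0, "y": 0, "z": 0.022, "wx": 0, "wy": 0, "wz": 0},
])

```text
t: 21.38
eef_pos: [0.4943, -0.1635, 0.1815]
tool_rot: [-0.004, -0.139, 0.99, 0.0]
contact_force: [0.5, -0.3, -2.3]
gripper_width: 0.078
```

Emit:
jog_arm([
  {"x": 0, "y": 0, "z": 0.004, "wx": 0, "wy": 0, "wz": 0},
  {"x": 0, "y": 0, "z": 0.008, "wx": 0, "wy": 0, "wz": 0},
  {"x": 0, "y": 0, "z": 0.008, "wx": 0, "wy": 0, "wz": 0},
  {"x": 0, "y": 0, "z": 0.008, "wx": 0, "wy": 0, "wz": 0},
])

```text
t: 21.72
eef_pos: [0.4945, -0.1637, 0.1803]
tool_rot: [-0.004, -0.139, 0.99, 0.0]
contact_force: [-1.3, 0.5, 3.3]
gripper_width: 0.083
```

Weight is on the hook (+3.3 N). Opening a little, then rising straight up.

Emit:
jog_arm([
  {"x": 0, "y": 0, "z": 0, "wx": 0, "wy": 0, "wz": 0},
  {"x": 0, "y": 0, "z": 0, "wx": 0, "wy": 0, "wz": 0},
  {"x": 0, "y": 0, "z": 0, "wx": 0, "wy": 0, "wz": 0},
  {"x": 0, "y": 0, "z": 0, "wx": 0, "wy": 0, "wz": 0},
  {"x": 0, "y": 0, "z": 0, "wx": 0, "wy": 0, "wz": 0},
  {"x": 0, "y": 0, "z": 0, "wx": 0, "wy": 0, "wz": 0},
], hand=-0.3)

```text
t: 22.22
eef_pos: [0.4945, -0.1637, 0.1802]
tool_rot: [-0.004, -0.139, 0.99, 0.0]
contact_force: [0.1, -0.3, -0.4]
gripper_width: 0.35
```

Emit:
jog_arm([
  {"x": 0, "y": 0, "z": -0.05, "wx": 0, "wy": 0, "wz": 0},
  {"x": 0, "y": 0, "z": -0.1, "wx": 0, "wy": 0, "wz": 0},
  {"x": 0, "y": 0, "z": -0.16, "wx": 0, "wy": 0, "wz": 0},
  {"x": 0, "y": 0, "z": -0.25, "wx": 0, "wy": 0, "wz": 0},
  {"x": 0, "y": 0, "z": -0.4, "wx": 0, "wy": 0, "wz": 0},
  {"x": 0, "y": 0, "z": -0.55, "wx": 0, "wy": 0, "wz": 0},
  {"x": 0, "y": 0, "z": -0.7, "wx": 0, "wy": 0, "wz": 0},
  {"x": 0, "y": 0, "z": -0.8, "wx": 0, "wy": 0, "wz": 0},
  {"x": 0, "y": 0, "z": -0.8, "wx": 0, "wy": 0, "wz": 0},
  {"x": 0, "y": 0, "z": -0.8, "wx": 0, "wy": 0, "wz": 0},
  {"x": 0, "y": 0, "z": -0.8, "wx": 0, "wy": 0, "wz": 0},
  {"x": 0, "y": 0, "z": -0.8, "wx": 0, "wy": 0, "wz": 0},
])

```text
t: 23.22
eef_pos: [0.495, -0.1633, 0.3395]
tool_rot: [-0.004, -0.139, 0.99, 0.0]
contact_force: [0.0, -0.4, -0.1]
gripper_width: 0.349
```

```bash
python3 - <<'E'
from look import *
o,k,im=look('w11',[('empty_hook',.163),('mark',.01)])
S=cams.read_camera('side');P={t:finder.place_of('side',t) for t in ['handle','tab','basket','spray','lens','holder','mark']}
for t,z in [('handle',.166),('tab',.196),('basket',.058),('spray',0),('lens',0),('holder',0),('mark',.01)]: print(t,[(round(d['confidence'],2),np.round(atz(ray('side',d['location']),z),3).tolist()) for d in P[t]])
cv2.imwrite('pics/s11.png',np.hstack([cv2.resize(S[80:280,300:500,::-1],(400,400),interpolation=2),cv2.resize(im[:,80:560,::-1],(400,400))]))
E
```

```text
{'t': 23.217, 'eef_pos': [0.495, -0.163, 0.339], 'tool_rot': [-0.004, -0.139, 0.99, 0.0], 'contact_force': [0.042, -0.379, -0.127], 'torque': [0.001, 0.0, -0.061], 'gripper_width': 0.349}
q [-0.74  0.21  1.11  1.82 -0.2   1.24  2.28]
empty_hook [([320.0, 212.0], 0.8, [0.4951, -0.1657, 0.163])]
mark [([319.0, 278.0], 0.56, [0.614, -0.1334, 0.01])]
handle [(0.79, [0.548, 0.192, 0.166]), (0.64, [0.569, 0.028, 0.166]), (0.61, [0.496, -0.165, 0.166])]
tab [(0.74, [0.545, 0.189, 0.196]), (0.72, [0.465, 0.388, 0.196]), (0.64, [0.498, -0.171, 0.196])]
basket [(0.66, [0.496, -0.162, 0.058])]
spray [(0.93, [0.737, 0.281, 0.0])]
lens [(0.78, [0.668, 0.204, 0.0])]
holder [(0.87, [0.396, 0.133, -0.0])]
mark [(0.82, [0.49, -0.156, 0.01]), (0.4, [0.732, 0.286, 0.01]), (0.17, [0.724, -0.461, 0.01])]
```

View pics/s11.png

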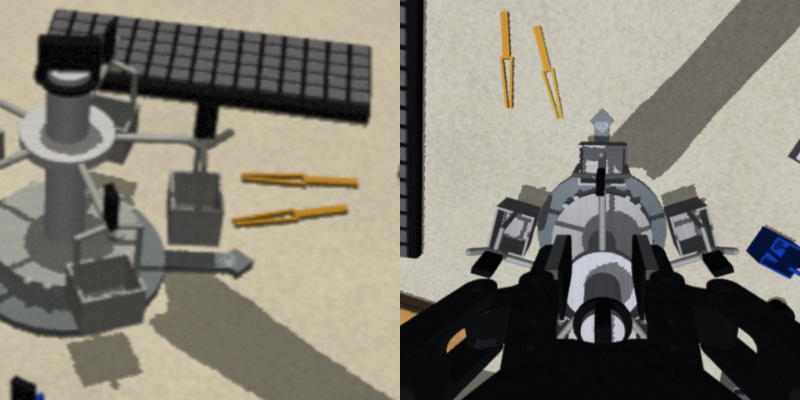

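The basket hangs upright on the hook. In the side crop the tab is at (205,120) and the box at (195,210), free above the tongue. In the wrist view the hook, basket and tongue tip (601,120) are in one line. The robot is clear and the bystanders have not moved, so I'm handing in.

```bash
python3 -c "
from station import bot
print(bot.hand_in())"
```

```text
the job is handed in; nothing more can be done
None
```

I turned the carousel about 190° clockwise by its knob until the empty hook clicked home over the tongue, then let go. I gripped the loose grey basket by its tab, hung it on that hook and backed the arm away. The job was handed in at about 23 s.

**Last checks:**
- **Basket:** it hangs upright and free. The networks put its handle at (0.496, -0.165) and the hook at (0.495, -0.166).
- **Hook over the tongue:** the last pictures show the hook, basket and tongue in one line. The final wrist reading of the mark was wrong, at (0.614, -0.133) near the axis. The side camera put it at (0.490, -0.156), about 8 mm from its earlier reading. I went by the pictures there.
- **Bystanders:** the spray bottle, lens and holder read within about 1 cm of where they started.
- **Robot:** it touched nothing at the end, and the highest contact force I saw was about 11 N, while turning the knob.

My first three moves were refused because rows lacked some keys. Nothing moved, and I sent them again in full.

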